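Hold a cylinder's piston rod at half stroke for setting its position switch

ROBOT

A 6-joint arm with a two-finger parallel gripper is mounted at the origin on a cart in front of the work surface, level with it; the furniture and walls round the work are solid. World frame = base frame: x ahead of the robot, y to its left, z up, the work surface at z = 0. Lengths are in m, angles in rad, forces in N, time in s.
With the tool pointing down it reaches from about 0.375 to 0.9 m from the base axis. Payload 3.1 kg.
Tool frame: the origin (TCP) lies on the centre line of the jaws, within the pads' length; the fingertips stand 22 mm ahead of it and the grasp point (between the pads) lies 3 mm ahead of it; z points along the fingers, y is the line along which they close (so a half turn about z gives the same grasp; the last joint's range is limited). The gripper opens to 85 mm and grips with 20 to 120 N. Pads are 22 mm wide; open, the fingers measure 114 mm over their backs; the gripper's body (76 mm by 85 mm) begins 54 mm behind the grasp point. The pads swing forward as they close: fully open they stand 13 mm farther back than shut.
Start: joints at [-1.504, 0.527, 1.433, -0, 1.181, -0.178], TCP at [0.152, -0.606, 0.253] pointing down, gripper open.
Joint ranges: [-3.08, 3.08], [-0.75, 2.2], [0.22, 2.44], [-1.43, 4.57], [0, 2.65], [-2.85, 2.85]. Speed limits (rad/s): [2.79, 2.79, 3.14, 3.14, 3.14, 3.14].

INTERFACE

Orientations are given as a unit quaternion [x, y, z, w].
In Python, from station import sense, eyes, job gives the robot as it stands.
- The arm moves only by the tool drive_effector, called after ">>>" as name(argument=value, ...) on one line, values as JSON. Schema: {"type":"object","properties":{"segments":{"type":"object","properties":{"dx":{"type":"array","items":{"type":"number"},"minItems":1,"maxItems":20},"dy":{"type":"array","items":{"type":"number"},"minItems":1,"maxItems":20},"dz":{"type":"array","items":{"type":"number"},"minItems":1,"maxItems":20},"rz":{"type":"array","items":{"type":"number"},"minItems":1,"maxItems":20},"aperture":{"type":"array","items":{"type":"number"},"minItems":1,"maxItems":20}},"additionalProperties":false,"required":["dx","dy","dz","rz","aperture"]},"squeeze":{"type":"number"},"only":{"type":"string"},"quiet":{"type":"boolean"},"lines":{"type":"string"}},"required":["segments"],"additionalProperties":false}. segments is an object with one list for each field, all of the same length, 1 to 20, a row being the entries at one place: dx, dy, dz (the shift in fractions of the full range, 1 being 0.5 m), rz (a turn about the tool's z in fractions of the full range, 1 being pi rad), aperture (the opening from 0.0 (shut) to 1.0 (fully open)); each row is the pose to reach, as a shift and turn from the pose commanded when the call began, along the tool's axes at that moment; what a row does not reach only later rows make up. A row lasts 1/10 s, in which the tool goes at most 0.05 m and 0.15 rad, less where a joint would pass 70% of its speed; a pose out of reach is approached as far as the arm can. The fingers move at their own pace and stop on an object; squeeze is the grip in N (left out, the last holds). Time passes only in rows, so rows that do not move let the fingers close. The tool returns the time, the measured TCP pose, the force, the opening and the grip force at its end. only (a regular expression) keeps the lines of the reply that match it, lines (a string "A,B") keeps lines A to B, and quiet returns only ok. No shift or turn number may pass 1 either way. Input that does not fit is refused with a message, and nothing moves.
- sense(): the state, without advancing time (a new reading comes with each control period).
- eyes.snapshot(name): name is "scene" or "side" or "wrist"; returns a dict with "pixels" (400x640x3 uint8, red, green, blue), "range_z" (400x640 float32, m along the optical axis (not along the pixel's ray), 0 where there is no reading), "fov_y" (degrees; the focal length in pixels is half the picture's height over the tangent of half this angle, whatever the lens; pixels are square), "cx", "cy" (the principal point, pixels), "R" (3x3) and "t" (3): a world point X has camera coordinates R X + t; the wrist camera has in their place "hand_eye" (4x4, takes a point from camera to tool coordinates, whose origin is the TCP and whose axes are the flange's). Camera axes: x right, y down, z forward; pixel columns grow to the right and rows downward; lengths in m; the calibration is good to about 2 mm. A picture is of the moment at which its call begins: read the wrist's pose just before it.
- job.sign_off(): hands the job in; it is judged then, once.
The state is a dict: "t": time; "q": joint angles; "qd": joint speeds; "tau": joint torques, N m; "tcp_pos": TCP position; "tool_rot": TCP orientation; "force": force on the tool from outside, world axes, zero at the start; "ft_torque": the same for the moment, N m; "finger_gap": opening from 0.0 (shut) to 1.0 (fully open); "gripper_force": force on a finger pad.
Only numpy, scipy, OpenCV 4.12 (cv2) and the standard library are available. Lean on these libraries where they do the work, as an engineer would, in place of code of your own. Each camera call takes 0.05 s, during which the arm holds its last target. There are 200 camera calls.

TASK

The larger pneumatic cylinder is to have its position switch set at mid stroke: lift it by its barrel, stand it upright in the bore of the bench nest that fits it, down fully home with its rod still in, and let go of it. Then grip the fork clevis on the end of its piston rod and draw the rod straight up to half of its 60 mm stroke (30 mm out) without ever pulling the barrel up off its seat, and finish holding the rod there, as the spring inside would pull it back in. Leave the smaller cylinder in its bore and the calliper where they are.

Things in the scene. Friction and masses are not known exactly. Their poses are not given: they have to be found in the camera images.
- cylinder: the larger pneumatic cylinder, loose, upright on its flat rear end. Round steel barrel 36 mm in diameter, 100 mm high, the lowest 8 mm tapering to 29 mm at the foot; rod and clevis above. A black switch strapped to its +x side, 42 to 66 mm up, reaches 28 mm from the axis. About 0.6 kg. Origin: centre of the foot; z along the axis towards the rod
- barrel_end (a point): centre of the upper end of the larger cylinder's 36 mm barrel, 100 mm above its foot. Above it: a nose 19 mm in diameter, 6 mm high; 3 mm of bare rod (10 mm in diameter); then the clevis up to 33 mm above this point, with the rod fully in
- piston_rod (a joint): how far the larger cylinder's rod is drawn out along its z, 0 (fully in) to 0.060 m (full stroke). A return spring pulls it in with 1.6 N at 0, rising by 40 N/m; seal friction 0.8 N, drag 25 N s/m. Only its own weight (about 5 N) keeps the barrel down in the nest: a fast or crooked pull lifts it
- clevis (a point): centre of the square steel fork clevis on the end of the larger cylinder's rod: 20 x 20 mm across (sides along the cylinder's x and y, slot open along x), 24 mm high, from 12 mm below this point to 12 mm above. It does not turn relative to the barrel
- nest: bench nest, fixed: black block 70 x 190 mm (x, y), top face 54 mm above the bench, on an aluminium plate 96 x 224 x 8 mm. Three bores in a row along y, 36 mm deep: 37.5 mm wide at y = +55 mm (fits the larger cylinder), 26.5 mm at y = -10 mm (smaller cylinder in it), 21.5 mm at y = -58 mm (empty). Origin: centre of the underside
- nest_bore_floor (a point): centre of the floor of the 37.5 mm bore, 18 mm above the bench; z up, axes as the nest's. The foot of the larger cylinder rests here when it is fully home
- nest_bore_mouth (a point): centre of the mouth of the 37.5 mm bore, 54 mm above the bench
- small_cylinder: the smaller pneumatic cylinder, loose, 25 mm in diameter with a 76 mm barrel, 101 mm high with its rod and clevis, standing in the 26.5 mm bore of the nest (its top 119 mm above the bench). Origin: centre of its foot
- calliper: a digital calliper, 77 x 249 x 15 mm, lying flat on the bench behind the work. Origin: centre of its underside, its length along y
Not all that is in view belongs to the job. What is shaped like the cylinder but green is not meant.

How it is judged:
By the outcome, as a careful person would: the job done as asked, in the order asked, and still so for the second after the job is handed in, while the arm keeps its last pose, push and grip.
It also fails if it takes over 58 s, if anything falls off the work surface, if the arm or the gripper's body presses on something with over 40 N, if the wrist force passes 120 N, or if a joint passes its speed limit or range.

## Working session

There is one attempt and no reset: what is moved stays moved. The work goes in short steps, Python scripts to look and compute and a tool call to move; the robot and the scene stay as the last step left them, time stands still between calls to the robot, and variables do not carry over. Pictures are saved under pics/ and viewed, at most 10 in all, crops included, and the job is handed in when it is done.

```bash
ls; mkdir -p pics; python3 - <<'E'
from station import sense, eyes
import cv2,numpy as np
s=sense();print({k:np.round(v,3) for k,v in s.items()})
for n in("scene","side"):
    d=eyes.snapshot(n);cv2.imwrite(f"pics/{n}0.png",d["pixels"][...,::-1]);np.savez(f"pics/{n}0.npz",**d)
    print(n,d["fov_y"],d["cx"],d["cy"],d["R"],d["t"])
E
```

```text
pics
{'t': np.float64(0.0), 'q': array([-1.503,  0.528,  1.434,  0.   ,  1.181, -0.179]), 'qd': array([-0.001, -0.001, -0.001,  0.001,  0.   , -0.001]), 'tau': array([-2.0000e-03, -4.4236e+01, -1.7803e+01, -0.0000e+00,  9.0000e-03,
        0.0000e+00]), 'tcp_pos': array([ 0.152, -0.606,  0.252]), 'tool_rot': array([ 0.992,  0.123,  0.   , -0.001]), 'force': array([ 0.64 ,  0.515, -0.225]), 'ft_torque': array([ 0.008, -0.018, -0.027]), 'gripper_force': np.float64(0.0), 'finger_gap': np.float64(1.001)}
scene 50.11806517689478 316.05486708933324 198.97157344970762 [[-0.64960421 -0.75980852  0.0265592 ]
 [-0.36532792  0.28132246 -0.88735178]
 [ 0.66674574 -0.58613027 -0.46032752]] [0.36763557 0.30358942 0.7137368 ]
side 56.608536438157515 325.9378137467233 200.38705484243016 [[ 0.89294633 -0.44996572  0.01333025]
 [-0.2007174  -0.42447523 -0.88291183]
 [ 0.40293842  0.78571727 -0.46934955]] [-0.50162568  0.1847166   0.64243473]
```

View pics/scene0.png

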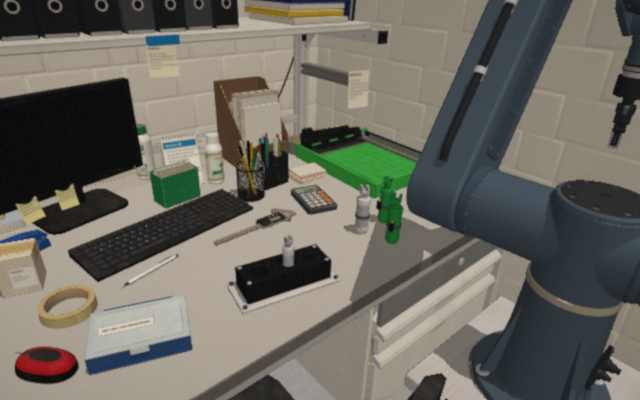

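View pics/side0.png

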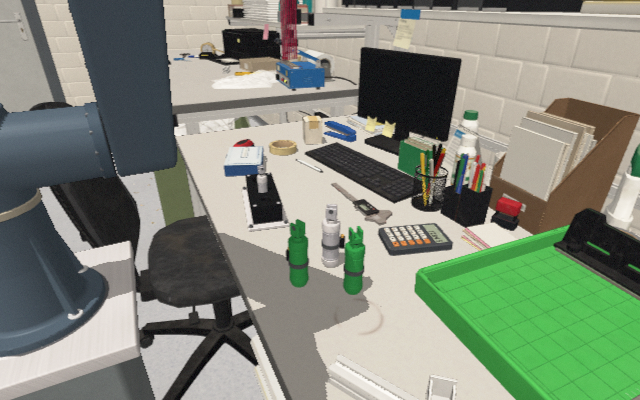

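Scene view: the candidates are the steel cylinder at (362,210), two green ones at (386,200) and (393,222), and the small one in the nest at (288,250). In the side view the steel cylinder is at (331,236), with the green ones at (299,255) and (354,262). The steel one fits because it is large, loose and not green. I'll confirm it in a crop and measure.

```bash
cat > h.py <<'E'
import numpy as np,cv2
def cloud(d):
    f=200/np.tan(np.radians(d["fov_y"])/2);v,u=np.mgrid[:400,:640];z=d["range_z"]
    c=np.stack([(u-d["cx"])/f*z,(v-d["cy"])/f*z,z],-1)
    P=(c-d["t"])@d["R"]; P[z==0]=np.nan; return P
def circ(p,r):
    from scipy.optimize import least_squares
    return least_squares(lambda c:np.hypot(*(p-c).T)-r,p.mean(0),loss="soft_l1",f_scale=.001).x
E
python3 - <<'E'
from h import *
ims=[]
for n,(u0,v0) in(("scene",(310,160)),("side",(270,180))):
    d=dict(np.load(f"pics/{n}0.npz"));P=cloud(d);px=d["pixels"].astype(int)
    ims.append(cv2.resize(px[v0:v0+130,u0:u0+110].astype(np.uint8)[...,::-1],(396,468),interpolation=cv2.INTER_CUBIC))
    hsv=cv2.cvtColor(d["pixels"],cv2.COLOR_RGB2HSV)
    green=(hsv[...,1]>120)&(abs(hsv[...,0].astype(int)-60)<15)
    win=np.zeros((400,640),bool);win[v0:v0+130,u0:u0+110]=1
    z=P[...,2];m=win&(z>.012)&(z<.2)
    for nm,mm in(("steel",m&~green),("green",m&green)):
        k,l,st,ce=cv2.connectedComponentsWithStats(mm.astype(np.uint8))
        for i in range(1,k):
            if st[i,4]<60: continue
            q=P[l==i];print(n,nm,st[i],"min",q.min(0).round(3),"max",q.max(0).round(3),"med",np.median(q,0).round(3))
            b=q[(q[:,2]>.012)&(q[:,2]<.038)|(q[:,2]>.07)&(q[:,2]<.095)]
            if len(b)>20: print("  circle",circ(b[:,:2],.018).round(4))
    # nest
    m=(abs(z-.054)<.005)&(hsv[...,2]<80)&(P[...,0]<.9)
    k,l,st,ce=cv2.connectedComponentsWithStats(m.astype(np.uint8))
    for i in range(1,k):
        if st[i,4]>150:
            q=P[l==i];r=cv2.minAreaRect(q[:,:2].astype(np.float32)*1000);print(n,"nest?",st[i],r,"z",np.median(q[:,2]))
cv2.imwrite("pics/crop.png",np.hstack(ims))
E
```

```text
scene steel [310 162  17  19 219] min [ 0.812 -0.279  0.012] max [ 0.925 -0.187  0.035] med [ 0.829 -0.237  0.03 ]
  circle [ 0.8396 -0.234 ]
scene steel [310 184  28  28 481] min [ 0.639 -0.179  0.012] max [ 0.783 -0.061  0.025] med [ 0.685 -0.124  0.02 ]
  circle [ 0.6895 -0.1204]
scene steel [355 184  16  48 591] min [ 0.493 -0.265  0.012] max [ 0.675 -0.089  0.137] med [ 0.506 -0.101  0.072]
  circle [ 0.515  -0.1115]
scene steel [377 193  11  23  75] min [ 0.498 -0.282  0.014] max [ 0.606 -0.169  0.081] med [ 0.516 -0.177  0.054]
scene steel [386 213  17  28 111] min [ 0.413 -0.15   0.012] max [ 0.445 -0.109  0.088] med [ 0.419 -0.123  0.055]
  circle [ 0.4311 -0.1315]
scene steel [310 244  22  39 652] min [0.411 0.069 0.012] max [0.486 0.142 0.059] med [0.422 0.108 0.051]
  circle [0.4319 0.1121]
scene green [ 310  160  106   66 2905] min [ 0.413 -0.562  0.012] max [ 0.926 -0.118  0.138] med [ 0.685 -0.273  0.032]
  circle [ 0.7158 -0.372 ]
scene green [386 228  13  14 138] min [ 0.415 -0.142  0.013] max [ 0.444 -0.112  0.05 ] med [ 0.422 -0.124  0.027]
  circle [ 0.4338 -0.138
[... 1177 characters left out ...]
[ 0.497 -0.219  0.054] max [ 0.531 -0.187  0.134] med [ 0.509 -0.21   0.096]
  circle [ 0.5153 -0.1988]
side green [290 267  18  17 241] min [ 0.415 -0.157  0.012] max [ 0.448 -0.138  0.046] med [ 0.427 -0.152  0.027]
  circle [ 0.4336 -0.1365]
side green [344 274  18  18 251] min [ 0.497 -0.219  0.012] max [ 0.527 -0.197  0.045] med [ 0.507 -0.214  0.027]
  circle [ 0.5156 -0.1986]
side nest? [246 173  36  37 732] ((466.092041015625, 175.13064575195312), (193.96607971191406, 70.03062438964844), 78.56027221679688) z 0.053694562187471706
side nest? [443 192  40  21 158] ((873.1228637695312, -90.66966247558594), (31.20383071899414, 110.75361633300781), 10.450794219970703) z 0.05397578017474921
```

View pics/crop.png

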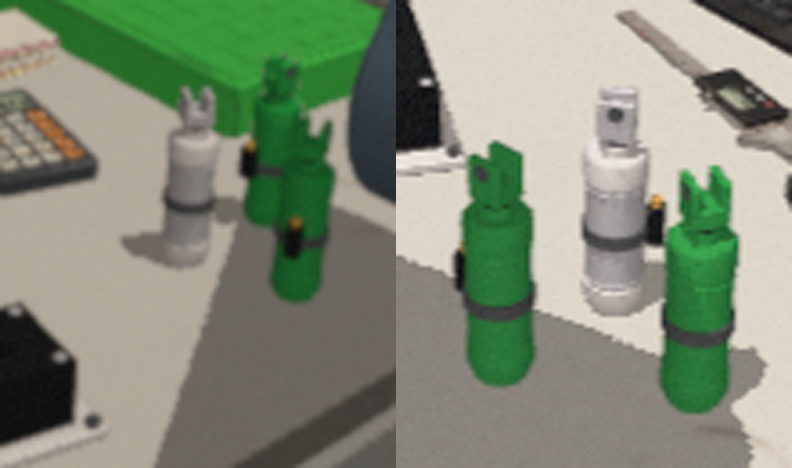

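The crop confirms it: a steel cylinder with its black switch on the right in the side view, and green decoys on both sides at about 85 mm. Next come its refined axis, the switch direction, and the nest pose with bore order.

```bash
python3 - <<'E'
from h import *
cl={}
for n in("scene","side"):
    d=dict(np.load(f"pics/{n}0.npz"));P=cloud(d);hsv=cv2.cvtColor(d["pixels"],cv2.COLOR_RGB2HSV).astype(int);z=P[...,2]
    near=np.hypot(P[...,0]-.515,P[...,1]+.1125)<.034
    green=(hsv[...,1]>120)&(abs(hsv[...,0]-60)<15)
    c=None
    for a,b in((.01,.04),(.068,.098)):
        q=P[near&~green&(z>a)&(z<b)];c=circ(q[:,:2],.018);print(n,"cyl",a,c.round(4),len(q),np.median(abs(np.hypot(*(q[:,:2]-c).T)-.018)).round(4))
    q=P[near&(z>.112)&(z<.14)];print("clevis",q.mean(0).round(4),q[:,2].max().round(4),cv2.minAreaRect(q[:,:2].astype('f')*1000))
    sw=near&(z>.042)&(z<.07)&(np.hypot(P[...,0]-c[0],P[...,1]-c[1])>.0205)&~green
    q=P[sw];o=q.mean(0)[:2]-c;print("switch",len(q),q.mean(0).round(3),np.degrees(np.arctan2(o[1],o[0])),hsv[sw].mean(0).round(0), np.hypot(*o).round(4))
    # nest frame
    C=np.array([.465,.1765]);a=np.radians(-11.3);y=np.array([-np.sin(a),np.cos(a)]);x=np.array([np.cos(a),np.sin(a)])
    L=np.stack([(P[...,:2]-C)@x,(P[...,:2]-C)@y],-1)
    s=(abs(L[...,0])<.03)&(abs(L[...,1])<.08)&(z>.062)&(z<.09);q=L[s];c=circ(q,.0125);print("small (nest-xy)",c.round(4),len(q))
    s=(abs(L[...,0])<.03)&(abs(L[...,1])<.09)&(z<.048);q=L[s]
    h,e=np.histogram(q[:,1],np.arange(-.09,.095,.01));print("deep",h)
E
```

```text
scene cyl 0.01 [ 0.5147 -0.1112] 138 0.0009
scene cyl 0.068 [ 0.5148 -0.1113] 137 0.0009
clevis [ 0.5109 -0.1068  0.1242] 0.1373 ((513.5838623046875, -109.42290496826172), (20.36833953857422, 23.607406616210938), 58.056861877441406)
switch 19 [ 0.502 -0.096  0.056] 131.6674235506898 [18. 12. 80.] 0.02
small (nest-xy) [ 0.0017 -0.0107] 118
deep [ 0  0 16  7  0  0  1  0  0  0  0  0 36 75 71 47 32 32]
side cyl 0.01 [ 0.5149 -0.1091] 215 0.0007
side cyl 0.068 [ 0.5151 -0.1093] 231 0.0007
clevis [ 0.5119 -0.1147  0.1254] 0.1341 ((513.385009765625, -111.83119201660156), (21.94949722290039, 19.792293548583984), 56.638916015625)
switch 56 [ 0.529 -0.127  0.057] -52.32929375956757 [77. 39. 56.] 0.0224
small (nest-xy) [ 0.0014 -0.009 ] 99
deep [0 0 0 2 8 0 0 0 0 0 0 0 0 0 0 3 8 0]
```

>>> drive_effector(segments={"dx": [0], "dy": [0], "dz": [0], "rz": [0], "aperture": [0.75]})

```text
t: 0.2
tcp_pos: [0.1521, -0.6058, 0.2527]
tool_rot: [0.992, 0.123, 0.0, -0.001]
force: [0.3, -0.3, 0.3]
finger_gap: 0.854
gripper_force: 0.0
```

Units first: shifts go in shares of 0.5 m and turns go in shares of pi rad. So 0.473 m / 0.5 = 0.946, 0.36 m / 0.5 = 0.72, 0.822 rad / 3.1416 = 0.2617.

>>> drive_effector(segments={"dx": [0.24, 0.48, 0.72, 0.946, 0.946, 0.946, 0.946, 0.946, 0.946, 0.946, 0.946, 0.946, 0.946, 0.946, 0.946, 0.946, 0.946], "dy": [-0.2, -0.4, -0.6, -0.786, -0.786, -0.786, -0.786, -0.786, -0.786, -0.786, -0.786, -0.786, -0.786, -0.786, -0.786, -0.786, -0.786], "dz": [-0.06, -0.06, -0.06, -0.06, -0.06, -0.06, -0.06, -0.06, -0.06, -0.06, -0.06, -0.06, -0.06, -0.06, -0.06, -0.06, -0.06], "rz": [0.0637, 0.1273, 0.191, 0.2617, 0.2617, 0.2617, 0.2617, 0.2617, 0.2617, 0.2617, 0.2617, 0.2617, 0.2617, 0.2617, 0.2617, 0.2617, 0.2617], "aperture": [0.75, 0.75, 0.75, 0.75, 0.75, 0.75, 0.75, 0.75, 0.75, 0.75, 0.75, 0.75, 0.75, 0.75, 0.75, 0.75, 0.75]})

```text
t: 1.9
tcp_pos: [0.5146, -0.111, 0.2832]
tool_rot: [0.959, -0.285, -0.0, 0.0]
force: [-0.5, -0.2, 0.3]
finger_gap: 0.753
gripper_force: 0.0
```

```bash
cat >> h.py <<'E'
from scipy.spatial.transform import Rotation as Ro
def wrist(name):
    from station import sense,eyes
    s=sense();d=eyes.snapshot("wrist");cv2.imwrite(f"pics/{name}.png",d["pixels"][...,::-1])
    f=200/np.tan(np.radians(d["fov_y"])/2);v,u=np.mgrid[:400,:640];z=d["range_z"]
    c=np.stack([(u-d["cx"])/f*z,(v-d["cy"])/f*z,z],-1);H=d["hand_eye"]
    T=c@H[:3,:3].T+H[:3,3];P=T@Ro.from_quat(s["tool_rot"]).as_matrix().T+s["tcp_pos"];P[z==0]=np.nan
    return s,d,P
E
python3 - <<'E'
from h import *
s,d,P=wrist("w1");print(s["t"],s["tcp_pos"],s["q"],d["hand_eye"].round(3),d["fov_y"])
hsv=cv2.cvtColor(d["pixels"],cv2.COLOR_RGB2HSV).astype(int);z=P[...,2]
near=np.hypot(P[...,0]-.515,P[...,1]+.11)<.034
for a,b in((.01,.04),(.07,.098),(.098,.105),(.115,.14)):
    q=P[near&(z>a)&(z<b)]
    if len(q)>20: print(a,len(q),circ(q[:,:2],.018),cv2.minAreaRect(q[:,:2].astype('f')*1000),q[:,2].max())
E
```

```text
1.9 [ 0.51458081 -0.11100171  0.28322806] [-4.24783050e-01  3.58280271e-01  1.64230028e+00 -2.64786092e-04
  1.14148411e+00  1.72432913e+00] [[ 0.    -0.958 -0.288  0.073]
 [ 1.     0.     0.001 -0.   ]
 [-0.    -0.288  0.958 -0.121]
 [ 0.     0.     0.     1.   ]] 70.26106352077872
0.01 42 [ 0.51214576 -0.10777682] ((522.14501953125, -114.96615600585938), (33.286163330078125, 10.499265670776367), 54.092063903808594) 0.030041102159483413
0.07 135 [ 0.5127788 -0.1082756] ((514.0665893554688, -108.28123474121094), (36.62357711791992, 35.49311828613281), 9.344930648803711) 0.09792980690230157
0.098 365 [ 0.50939439 -0.10593644] ((513.7688598632812, -108.89601135253906), (34.30791091918945, 33.884525299072266), 56.56584548950195) 0.10439820161279342
0.115 417 [ 0.51453844 -0.09298173] ((513.4114990234375, -108.56575012207031), (19.572908401489258, 19.754453659057617), 56.50709915161133) 0.13530472838844707
```

View pics/w1.png

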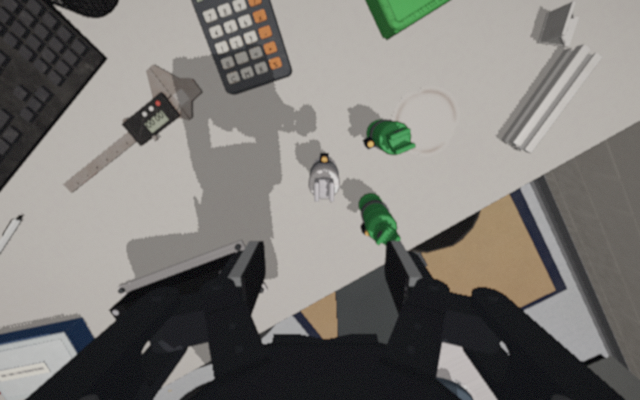

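Wrist view: the steel cylinder is at (322,180) with its switch pointing up in the image (tool +x). The greens at (390,137) and (378,218) are clear of the finger paths. I'll descend with the grasp about 85 mm above the foot.

Converted, 0.195 m / 0.5 = 0.39, 0.04 m / 0.5 = 0.08.

>>> drive_effector(segments={"dx": [-0.002, -0.002, -0.002, -0.002, -0.002, -0.002, -0.002, -0.002], "dy": [-0.002, -0.002, -0.002, -0.002, -0.002, -0.002, -0.002, -0.002], "dz": [0.08, 0.16, 0.24, 0.3, 0.36, 0.39, 0.39, 0.39], "rz": [0, 0, 0, 0, 0, 0, 0, 0], "aperture": [0.75, 0.75, 0.75, 0.75, 0.75, 0.75, 0.75, 0.75]}, squeeze=40)

```text
t: 2.75
tcp_pos: [0.515, -0.1093, 0.0885]
tool_rot: [0.959, -0.285, 0.0, 0.0]
force: [-0.8, 0.2, 0.4]
finger_gap: 0.753
gripper_force: 0.0
```

>>> drive_effector(segments={"dx": [0, 0, 0, 0, 0, 0, 0, 0], "dy": [0, 0, 0, 0, 0, 0, 0, 0], "dz": [0, 0, 0, 0, 0, 0, 0, 0], "rz": [0, 0, 0, 0, 0, 0, 0, 0], "aperture": [0.5, 0.4, 0.3, 0.2, 0.2, 0.2, 0.2, 0.2]}, squeeze=60)

```text
t: 3.55
tcp_pos: [0.5156, -0.1092, 0.0898]
tool_rot: [0.959, -0.284, 0.001, 0.001]
force: [-1.1, -2.1, 5.8]
finger_gap: 0.404
gripper_force: 59.5
```

Converted, -0.264 m / 0.5 = -0.528, -0.218 m / 0.5 = -0.436, -1.95 rad / 3.1416 = -0.6207.

>>> drive_effector(segments={"dx": [0, 0, 0, 0, -0.04, -0.08, -0.12, -0.16, -0.2, -0.24, -0.28, -0.32, -0.36, -0.4, -0.436, -0.436, -0.436, -0.436, -0.436, -0.436], "dy": [0, 0, 0, 0, -0.05, -0.1, -0.146, -0.194, -0.242, -0.29, -0.34, -0.388, -0.436, -0.484, -0.528, -0.528, -0.528, -0.528, -0.528, -0.528], "dz": [-0.06, -0.14, -0.22, -0.3, -0.3, -0.3, -0.3, -0.3, -0.3, -0.3, -0.3, -0.3, -0.3, -0.3, -0.3, -0.3, -0.3, -0.3, -0.3, -0.3], "rz": [0, 0, 0, 0, -0.0414, -0.0828, -0.1241, -0.1655, -0.2069, -0.2483, -0.2897, -0.331, -0.3724, -0.4138, -0.4552, -0.4966, -0.5379, -0.5793, -0.6207, -0.6207], "aperture": [0.2, 0.2, 0.2, 0.2, 0.2, 0.2, 0.2, 0.2, 0.2, 0.2, 0.2, 0.2, 0.2, 0.2, 0.2, 0.2, 0.2, 0.2, 0.2, 0.2]})

```text
t: 5.55
tcp_pos: [0.4746, 0.2316, 0.2374]
tool_rot: [0.773, 0.634, -0.001, -0.001]
force: [0.0, 0.6, -5.8]
finger_gap: 0.406
gripper_force: 62.1
```

```bash
python3 - <<'E'
from h import *
from station import eyes
s,d,P=wrist("w2")
np.savez("pics/w2.npz",P=P,pixels=d["pixels"])
ims=[d["pixels"][...,::-1]]
print(s["tcp_pos"],s["tool_rot"],s["finger_gap"])
tc=s["tcp_pos"]
for n in("scene","side"):
    d=eyes.snapshot(n);np.savez(f"pics/{n}1.npz",**d);P=cloud(d);z=P[...,2]-tc[2]+.088
    c=(200,190) if n=="scene" else(200,100)
    ims.append(d["pixels"][c[1]-60:c[1]+140,c[0]:c[0]+200,::-1] if n=="scene" else d["pixels"][80:280,180:380,::-1])
    near=np.hypot(P[...,0]-tc[0],P[...,1]-tc[1])<.026
    for a,b in((.002,.01),(.012,.025),(.03,.04),(.045,.064)):
        q=P[near&(z>a)&(z<b)]
        if len(q)>15:print(n,a,len(q),circ(q[:,:2],.018).round(4),q[:,2].min().round(4))
    q=P[near];print("lowest",np.sort(q[:,2][q[:,2]>.09])[:8].round(4))
cv2.imwrite("pics/m2.png",np.hstack([cv2.resize(i,(400,400)) for i in ims[1:]]))
E
```

```text
[0.47456477 0.23157118 0.23738129] [ 7.73208395e-01  6.34150303e-01 -1.26238250e-03 -7.59252795e-04] 0.40648132197722214
scene 0.002 39 [0.4766 0.2274] 0.1514
scene 0.012 113 [0.4762 0.2281] 0.1615
scene 0.03 82 [0.4769 0.2278] 0.1794
scene 0.045 222 [0.476  0.2307] 0.1945
lowest [0.1494 0.1496 0.1503 0.1506 0.1508 0.1508 0.1513 0.1514]
side 0.002 38 [0.4773 0.2298] 0.1516
side 0.012 75 [0.4765 0.2301] 0.1614
side 0.03 54 [0.4768 0.2301] 0.1794
side 0.045 118 [0.4763 0.2294] 0.1945
lowest [0.1486 0.1496 0.1497 0.1497 0.1498 0.1501 0.1501 0.1504]
```

View pics/m2.png

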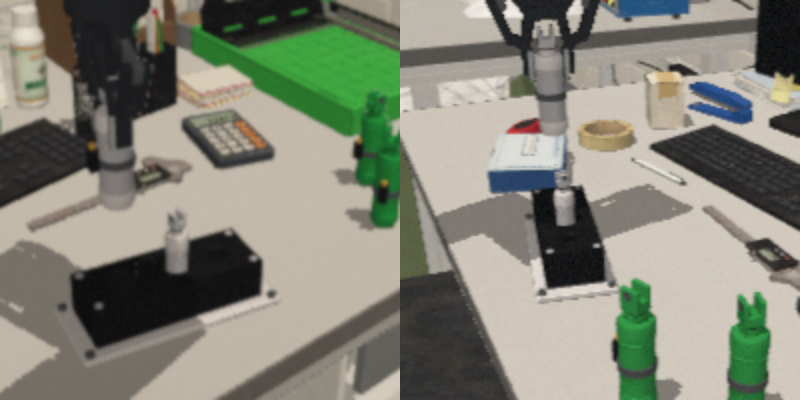

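View pics/w2.png

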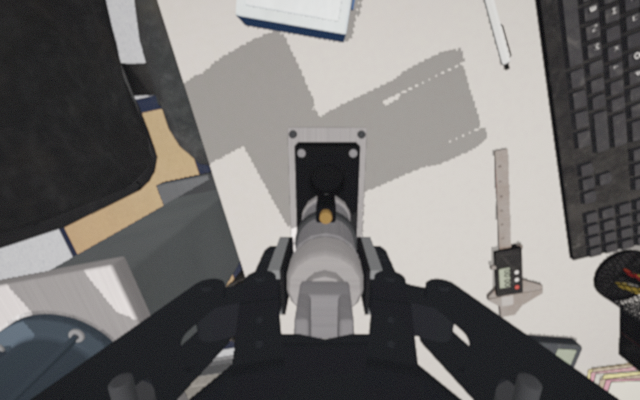

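Both pictures show the cylinder held upright. In the wrist view the 37.5 mm bore is at (326,177), with the held cylinder overlapping its lower part. I'll now fit the bore mouth and nest from the wrist image.

```bash
python3 - <<'E'
from h import *
from station import sense,eyes
s=sense();d=eyes.snapshot("wrist");H=d["hand_eye"];Rm=Ro.from_quat(s["tool_rot"]).as_matrix()
f=200/np.tan(np.radians(d["fov_y"])/2);v,u=np.mgrid[:400,:640]
r=np.stack([(u-d["cx"])/f,(v-d["cy"])/f,np.ones(u.shape)],-1)@(Rm@H[:3,:3]).T
o=Rm@H[:3,3]+s["tcp_pos"];z=o[2]+r[...,2]*d["range_z"]
Q=o[:2]+r[...,:2]*((.054-o[2])/r[...,2])[...,None]   # rays on mouth plane
C=np.array([.4766,.2303])
g=cv2.cvtColor(d["pixels"],cv2.COLOR_RGB2GRAY)
near=np.hypot(*(Q-C).transpose(2,0,1))<.028
hole=near&(z<.049)&(z>.01)&(d["range_z"]>0)
k,l,st,_=cv2.connectedComponentsWithStats(hole.astype(np.uint8));i=1+st[1:,4].argmax();print(st[i])
c,_=cv2.findContours((l==i).astype(np.uint8),cv2.RETR_EXTERNAL,cv2.CHAIN_APPROX_NONE);c=c[0][:,0]
q=Q[c[:,1],c[:,0]]
# keep edge pixels whose outside neighbourhood is block top
keep=[np.median(z[y-3:y+4,x-3:x+4][~(l==i)[y-3:y+4,x-3:x+4]])<.062 for x,y in c];q=q[np.array(keep)]
print(len(q),"bore",circ(q,.01875).round(4),[circ(q,R).round(4) for R in(.018,.0195)])
# white plate / block edges on block top plane
m=(g<60)&(abs(z-.054)<.006)&(np.hypot(*(Q-C).transpose(2,0,1))<.12)
pts=Q[m];print("top",cv2.minAreaRect(pts.astype('f')*1000),m.sum())
a=np.radians(-11.3);x=np.array([np.cos(a),np.sin(a)]);y=np.array([-x[1],x[0]])
L=np.stack([(Q-C)@x,(Q-C)@y],-1)
e=[]
for lo in np.arange(0,.036,.004):
    t=L[m&(L[...,1]>lo)&(L[...,1]<lo+.004)]
    if len(t):e.append([lo,np.percentile(t[:,0],1),np.percentile(t[:,0],99)])
print(np.round(e,4), "far edge y",np.percentile(L[m][:,1],99.5))
P=o+r*d["range_z"][...,None]
for a,b in((.012,.03),(.03,.04),(.07,.096)):
    w=(z-s["tcp_pos"][2]+.088>a)&(z-s["tcp_pos"][2]+.088<b)&(np.hypot(P[...,0]-.4765,P[...,1]-.229)<.021)
    if w.sum()>20: print("cyl wrist",a,w.sum(),circ(P[w][:,:2],.018).round(4))
cv2.imwrite("pics/b.png",cv2.resize(cv2.convertScaleAbs(d["pixels"][120:240,260:390,::-1],alpha=2),(650,600)))
E
```

```text
[309 166  34  30 790]
75 bore [0.4757 0.2311] [array([0.4758, 0.2318]), array([0.4755, 0.2302])]
top ((474.2160339355469, 223.33860778808594), (96.32624816894531, 67.28341674804688), 78.45966339111328) 2562
[[ 0.     -0.0337  0.0323]
 [ 0.004  -0.0336  0.0322]
 [ 0.008  -0.0342  0.0321]
 [ 0.012  -0.0344  0.032 ]
 [ 0.016  -0.0343  0.0318]
 [ 0.02   -0.0341  0.0318]
 [ 0.024  -0.034   0.0327]
 [ 0.028  -0.0339  0.0325]
 [ 0.032  -0.0337  0.0324]] far edge y 0.040805908383909476
cyl wrist 0.012 244 [0.4748 0.2286]
cyl wrist 0.03 67 [0.4747 0.2284]
cyl wrist 0.07 1531 [0.4748 0.2296]
```

View pics/b.png

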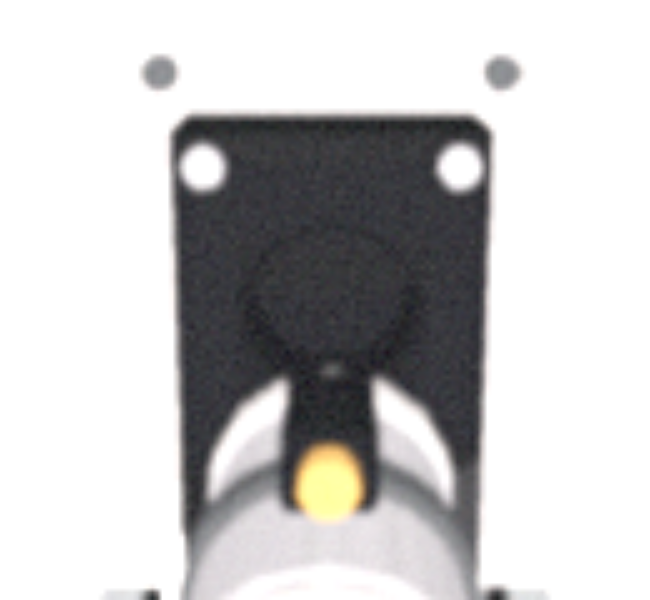

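Bore in the wrist view: (326,177), fitted centre (.4758,.2312). The held foot is about 2 mm short along tool x, so I'll correct that and go down to the mouth.

Converted, 0.101 m / 0.5 = 0.202, 0.095 m / 0.5 = 0.19.

>>> drive_effector(segments={"dx": [0.004, 0.004, 0.004, 0.004, 0.004, 0.004, 0.004, 0.004, 0.004], "dy": [0.001, 0.001, 0.001, 0.001, 0.001, 0.001, 0.001, 0.001, 0.001], "dz": [0.06, 0.12, 0.16, 0.18, 0.19, 0.198, 0.202, 0.202, 0.202], "rz": [0, 0, 0, 0, 0, 0, 0, 0, 0], "aperture": [0.2, 0.2, 0.2, 0.2, 0.2, 0.2, 0.2, 0.2, 0.2]})

```text
t: 6.65
tcp_pos: [0.4773, 0.2336, 0.138]
tool_rot: [0.773, 0.634, 0.001, 0.0]
force: [0.6, -0.4, -5.8]
finger_gap: 0.402
gripper_force: 62.0
```

```bash
python3 - <<'E'
from h import *
from station import eyes,sense
s=sense();tc=s["tcp_pos"]
a=np.radians(-11.3);y=np.array([-np.sin(a),np.cos(a)])
for n in("scene","side"):
    P=cloud(eyes.snapshot(n));z=P[...,2];near=np.hypot(P[...,0]-.477,P[...,1]-.231)<.03
    P0=cloud(dict(np.load(f"pics/{n}0.npz")))
    for lo,hi in((.06,.072),(.075,.085),(.088,.105)):
        q=P[near&(z>lo)&(z<hi)]
        q=q[np.hypot(q[:,0]-.477,q[:,1]-.231)<.0215]
        if len(q)>15:print(n,lo,len(q),circ(q[:,:2],.018).round(4))
    q=P0[(np.hypot(P0[...,0]-.4646,P0[...,1]-.1666)<.016)&(P0[...,2]>.062)&(P0[...,2]<.092)]
    c=circ(q[:,:2],.0125);print(" small",c.round(4),"-> bore",(c+.065*y).round(4))
E
```

```text
scene 0.06 95 [0.4788 0.2302]
scene 0.075 63 [0.4794 0.2297]
scene 0.088 126 [0.4779 0.2307]
 small [0.4645 0.1658] -> bore [0.4772 0.2295]
side 0.06 17 [0.4791 0.2305]
side 0.075 27 [0.4794 0.2324]
side 0.088 54 [0.4787 0.231 ]
 small [0.4647 0.1674] -> bore [0.4774 0.2311]
```

Converted, 0.01 m / 0.5 = 0.02, 0.002 m / 0.5 = 0.004.

>>> drive_effector(segments={"dx": [0, 0, 0, 0, 0, 0], "dy": [-0.0024, -0.0024, -0.0024, -0.0024, -0.0024, -0.0024], "dz": [0.004, 0.008, 0.012, 0.016, 0.02, 0.02], "rz": [0, 0, 0, 0, 0, 0], "aperture": [0.2, 0.2, 0.2, 0.2, 0.2, 0.2]})

```text
t: 7.35
tcp_pos: [0.4755, 0.2337, 0.1269]
tool_rot: [0.773, 0.634, -0.0, -0.0]
force: [-0.3, -0.1, -6.4]
finger_gap: 0.401
gripper_force: 62.0
```

Converted, 0.017 m / 0.5 = 0.034, 0.015 m / 0.5 = 0.03.

>>> drive_effector(segments={"dx": [0, 0, 0, 0, 0, 0, 0], "dy": [0, 0, 0, 0, 0, 0, 0], "dz": [0.006, 0.012, 0.018, 0.024, 0.03, 0.034, 0.034], "rz": [0, 0, 0, 0, 0, 0, 0], "aperture": [0.2, 0.2, 0.2, 0.2, 0.2, 0.2, 0.2]})

```text
t: 8.05
tcp_pos: [0.4756, 0.2337, 0.11]
tool_rot: [0.773, 0.634, -0.0, -0.0]
force: [-0.1, 0.0, -5.6]
finger_gap: 0.406
gripper_force: 62.1
```

Converted, 0.002 m / 0.5 = 0.004, 0.001 m / 0.5 = 0.002.

>>> drive_effector(segments={"dx": [0, 0, 0], "dy": [0, 0, 0], "dz": [0.002, 0.004, 0.004], "rz": [0, 0, 0], "aperture": [0.2, 0.2, 0.2]})

```text
t: 8.35
tcp_pos: [0.4758, 0.2337, 0.1083]
tool_rot: [0.773, 0.634, 0.0, 0.0]
force: [0.4, -0.7, -6.2]
finger_gap: 0.403
gripper_force: 62.1
```

>>> drive_effector(segments={"dx": [0, 0], "dy": [0, 0], "dz": [0.002, 0.002], "rz": [0, 0], "aperture": [0.2, 0.2]})

```text
t: 8.55
tcp_pos: [0.4759, 0.2338, 0.1079]
tool_rot: [0.773, 0.634, 0.0, 0.0]
force: [-1.1, -0.6, -0.9]
finger_gap: 0.404
gripper_force: 63.0
```

>>> drive_effector(segments={"dx": [0, 0], "dy": [0, 0], "dz": [0.002, 0.002], "rz": [0, 0], "aperture": [0.2, 0.2]})

```text
t: 8.75
tcp_pos: [0.4759, 0.2338, 0.1078]
tool_rot: [0.773, 0.634, 0.0, 0.0]
force: [-1.7, -0.6, 6.9]
finger_gap: 0.402
gripper_force: 63.9
```

Contact came at TCP z 0.108, which puts the foot at 0.018, so it is fully home. Releasing.

Converted, -0.001 m / 0.5 = -0.002.

>>> drive_effector(segments={"dx": [0, 0, 0, 0, 0], "dy": [0, 0, 0, 0, 0], "dz": [-0.002, -0.002, -0.002, -0.002, -0.002], "rz": [0, 0, 0, 0, 0], "aperture": [0.45, 0.55, 0.6, 0.6, 0.6]}, squeeze=20)

```text
t: 9.25
tcp_pos: [0.4758, 0.2337, 0.1072]
tool_rot: [0.773, 0.634, 0.0, 0.0]
force: [-0.6, 0.4, 0.5]
finger_gap: 0.601
gripper_force: 0.0
```

>>> drive_effector(segments={"dx": [0, 0, 0, 0, 0], "dy": [0, 0, 0, 0, 0], "dz": [-0.024, -0.048, -0.072, -0.072, -0.072], "rz": [0, 0, 0, 0, 0], "aperture": [0.6, 0.6, 0.6, 0.6, 0.6]})

```text
t: 9.75
tcp_pos: [0.4761, 0.2338, 0.1442]
tool_rot: [0.773, 0.634, 0.001, 0.0]
force: [0.4, 0.3, -0.7]
finger_gap: 0.601
gripper_force: 0.0
```

```bash
python3 - <<'E'
from h import *
from station import eyes
for n in("scene","side"):
    d=eyes.snapshot(n);np.savez(f"pics/{n}2.npz",**d);P=cloud(d);z=P[...,2];R=np.hypot(P[...,0]-.477,P[...,1]-.231)
    for lo,hi in((.058,.072),(.088,.112)):
        q=P[(R<.0215)&(z>lo)&(z<hi)];print(n,lo,len(q),circ(q[:,:2],.018).round(4))
    q=P[(R<.022)&(z>.1)&(z<.125)];print(np.percentile(q[:,2],[50,75,90]).round(4)); 
    h,e=np.histogram(P[R<.021][:,2],np.arange(.08,.17,.004));print(h)
E
```

```text
scene 0.058 87 [0.4771 0.2301]
scene 0.088 167 [0.4779 0.2299]
[0.1124 0.1178 0.1201]
[35 26 32 26 28 26 29 25 30 38 20  2  7  6 13  8  9 16  9  0  0  0]
side 0.058 22 [0.4776 0.2317]
side 0.088 84 [0.4779 0.2318]
[0.1141 0.1177 0.1204]
[ 8  9  9 10 10 17 19 19 23 39 12  9 13 11 18  6  7 13  0  0  0  0]
```

Seated correctly: the barrel end reads about 0.118 and the clevis top about 0.151. Now gripping the clevis.

>>> drive_effector(segments={"dx": [0, 0, 0, 0, 0, 0, 0, 0, 0], "dy": [0, 0, 0, 0, 0, 0, 0, 0, 0], "dz": [0, 0, 0, 0, 0, 0, 0, 0, 0], "rz": [0, 0, 0, 0, 0, 0, 0, 0, 0], "aperture": [0.5, 0.4, 0.3, 0.25, 0.2, 0.1, 0.1, 0.1, 0.1]}, squeeze=40)

```text
t: 10.75
tcp_pos: [0.4759, 0.2337, 0.1433]
tool_rot: [0.773, 0.634, 0.0, 0.0]
force: [1.2, -0.5, -2.9]
finger_gap: 0.229
gripper_force: 40.2
```

```bash
python3 - <<'E'
from h import *
s,d,P=wrist("w3");print(s["force"],s["ft_torque"],s["tcp_pos"])
E
```

```text
[ 1.16837685 -0.49500907 -2.9441324 ] [-0.06069866 -0.2815835  -0.00523839] [0.47593226 0.2337352  0.14328604]
```

View pics/w3.png

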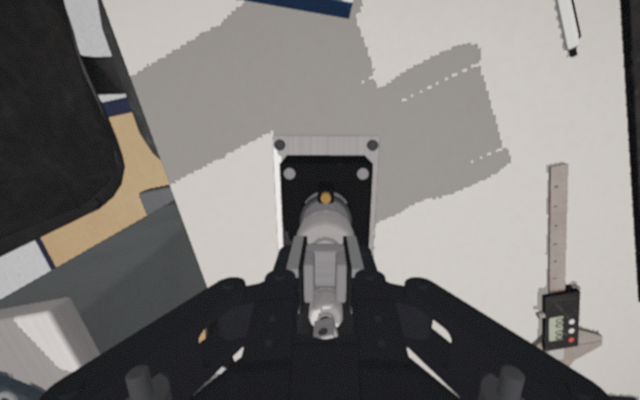

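Wrist view: the jaws are on the clevis at (325,260), gap 19.5 mm, switch at (325,197). Drawing slowly.

Converted, -0.01 m / 0.5 = -0.02, -0.009 m / 0.5 = -0.018.

>>> drive_effector(segments={"dx": [0, 0, 0, 0, 0, 0, 0, 0, 0, 0, 0], "dy": [0, 0, 0, 0, 0, 0, 0, 0, 0, 0, 0], "dz": [-0.001, -0.002, -0.004, -0.006, -0.008, -0.01, -0.012, -0.014, -0.016, -0.018, -0.02], "rz": [0, 0, 0, 0, 0, 0, 0, 0, 0, 0, 0], "aperture": [0.1, 0.1, 0.1, 0.1, 0.1, 0.1, 0.1, 0.1, 0.1, 0.1, 0.1]})

```text
t: 11.9
tcp_pos: [0.4757, 0.2337, 0.1534]
tool_rot: [0.773, 0.634, -0.0, -0.0]
force: [1.5, 0.4, -3.9]
finger_gap: 0.227
gripper_force: 39.9
```

```bash
python3 - <<'E'
from h import *
from station import eyes
for n in("scene","side"):
    d=eyes.snapshot(n);P=cloud(d);z=P[...,2];R=np.hypot(P[...,0]-.477,P[...,1]-.231)
    P0=cloud(dict(np.load(f"pics/{n}2.npz")))
    for Q in(P0,P):
        h,e=np.histogram(Q[np.hypot(Q[...,0]-.477,Q[...,1]-.231)<.021][:,2],np.arange(.1,.17,.003));print(n,h)
E
```

```text
scene [23 15 28 14 25 22 31 10  2  1  7  5  9  7  7  7 12 13  0  0  0  0  0]
scene [18 15 27 20 24 31 72 18 15  0  0 12 10 11  8 15 14 13 11 10 14 11 10]
side [10 15 14 16 17 32 16  9  6  8  9 10 15  6  5  5 10  3  0  0  0  0  0]
side [10 17 15 14 15 31 15 10 12  3  6  9  6 17 23 22 20 14 15 14 22 11 17]
```

Converted, -0.0195 m / 0.5 = -0.039, -0.001 m / 0.5 = -0.002.

>>> drive_effector(segments={"dx": [0, 0, 0, 0, 0, 0, 0, 0, 0, 0, 0, 0, 0, 0, 0, 0, 0, 0, 0, 0], "dy": [0, 0, 0, 0, 0, 0, 0, 0, 0, 0, 0, 0, 0, 0, 0, 0, 0, 0, 0, 0], "dz": [-0.002, -0.004, -0.006, -0.008, -0.01, -0.012, -0.014, -0.016, -0.018, -0.02, -0.022, -0.024, -0.026, -0.028, -0.03, -0.032, -0.034, -0.036, -0.038, -0.039], "rz": [0, 0, 0, 0, 0, 0, 0, 0, 0, 0, 0, 0, 0, 0, 0, 0, 0, 0, 0, 0], "aperture": [0.1, 0.1, 0.1, 0.1, 0.1, 0.1, 0.1, 0.1, 0.1, 0.1, 0.1, 0.1, 0.1, 0.1, 0.1, 0.1, 0.1, 0.1, 0.1, 0.1]})

```text
t: 14.0
tcp_pos: [0.4756, 0.2337, 0.1729]
tool_rot: [0.773, 0.634, -0.0, -0.0]
force: [1.1, 0.3, -5.0]
finger_gap: 0.228
gripper_force: 39.9
```

>>> drive_effector(segments={"dx": [0, 0, 0], "dy": [0, 0, 0], "dz": [0, 0, 0], "rz": [0, 0, 0], "aperture": [0.1, 0.1, 0.1]})

```text
t: 14.3
tcp_pos: [0.4758, 0.2338, 0.1729]
tool_rot: [0.773, 0.634, 0.0, 0.0]
force: [0.7, 0.3, -2.1]
finger_gap: 0.229
gripper_force: 40.1
```

```bash
python3 - <<'E'
from h import *
from station import eyes
ims=[]
for n,(u,v) in(("scene",(210,170)),("side",(210,100))):
    d=eyes.snapshot(n);P=cloud(d)
    P0=cloud(dict(np.load(f"pics/{n}2.npz")))
    for Q in(P0,P):
        q=Q[np.hypot(Q[...,0]-.477,Q[...,1]-.231)<.021][:,2];h,e=np.histogram(q,np.arange(.1,.2,.003));print(n,h)
    for Q in(P0,P):
        q=Q[(np.hypot(Q[...,0]-.477,Q[...,1]-.231)<.021)&(Q[...,2]>.104)&(Q[...,2]<.124)];print(np.percentile(q[:,2],[80,90]).round(4))
    ims.append(cv2.resize(d["pixels"][v:v+120,u:u+80,::-1],(400,600),interpolation=cv2.INTER_CUBIC))
cv2.imwrite("pics/f.png",np.hstack(ims))
E
```

```text
scene [23 15 28 14 25 22 31 10  2  1  7  5  9  7  7  7 12 13  0  0  0  0  0  0
  0  0  0  0  0  0  0  1  2]
scene [23 18 23 19 24 30 79 14 29  9  7  5  8  7  5  0  0  3 17  7 14 11 12 11
 11 11 12 14  7 12 10  5  8]
[0.1194 0.1202]
[0.1201 0.1208]
side [10 15 14 16 17 32 16  9  6  8  9 10 15  6  5  5 10  3  0  0  0  0  0  0
  0  0  0  0  0  0  0 11 12]
side [10 16 12 14 18 28 21  8 10  5  4  5  4  5  3  5  4 12  6 20 20 18 24 15
 14 14 23 10 15  7  7  8 10]
[0.1182 0.12  ]
[0.1183 0.12  ]
```

View pics/f.png

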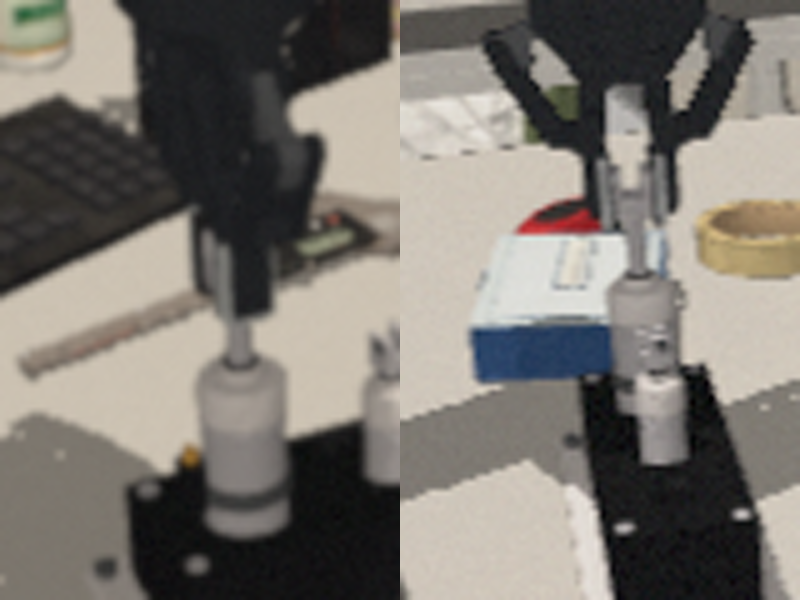

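The final view shows the barrel still down in the bore, with its end at 0.120 as before. The rod is drawn out about 30 mm, measured from the TCP, and the jaws are holding the clevis.

```bash
python3 -c "
from station import job
print(job.sign_off())"
```

```text
the job is handed in; nothing more can be done
None
```

The larger cylinder is fully home in the 37.5 mm bore, and the arm holds its rod about 30 mm out (29.6 mm of tool travel after gripping). The barrel end read the same height before and after the pull, and the job is handed in at about 14 s.

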